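# Set a plywood strip at the saw edge and clamp it

## Robot

A 6-joint arm with a two-finger parallel gripper is mounted at the origin on the work surface; the furniture and walls round the work are solid. World frame = base frame: x ahead of the robot, y to its left, z up, the work surface at z = 0. Lengths are in m, angles in rad, forces in N, time in s.
With the tool pointing down it reaches from about 0.35 to 0.975 m from the base axis. Payload 4.9 kg.
Tool frame: the origin (TCP) lies at the very end of the fingers, on their centre line; the grasp point (between the pads) lies 19 mm behind it; z points along the fingers, y is the line along which they close (so a half turn about z gives the same grasp; the last joint's range is limited). The gripper opens to 85 mm and grips with 20 to 120 N. Pads are 22 mm wide; open, the fingers measure 114 mm over their backs; the gripper's body (76 mm by 85 mm) begins 54 mm behind the grasp point. The pads swing forward as they close: fully open they stand 13 mm farther back than shut.
Start: joints at [-1.376, 0.053, 1.613, -0, 1.476, -0.119], TCP at [0.193, -0.594, 0.231] pointing down, gripper open.
Joint ranges: [-3.01, 3.01], [-1.01, 2.22], [0.06, 2.58], [-1.02, 4.17], [0.09, 2.62], [-3.14, 3.14]. Speed limits (rad/s): [2.57, 2.57, 3.14, 3.14, 3.14, 3.14].

## Interface

Orientations are given as a rotation vector (axis times angle).
In Python, from station import ctrl gives the robot as it stands.
- The arm moves only by the tool jog_arm, never from a script. Its argument "plan" is a list of rows, each a list of 7 numbers: the shift along the tool's x, y, z in units of 0.02 m (1.0 is 0.02 m), then the turn, a rotation vector about the tool's x, y, z in units of 45 degrees (1.0 is 45 degrees), then the opening, from -1 (shut) to 1 (fully open). A call has 1 to 8 rows; each row shifts and turns the commanded pose from where the row before left it, along the tool's axes as they then stand; what a row does not reach is not made up. A row lasts 1/10 s, in which the tool goes at most 50 mm and 8.59 degrees, less where a joint would pass 70% of its speed; a pose out of reach is approached as far as the arm can. A call with a number of a shift or a turn outside -1 to 1 is refused whole. A call with a gripper value outside its range is refused whole. The fingers move at their own pace and stop on an object; "grip_force" is the grip in N (left out, the last holds). Time passes only in rows, so rows that do not move let the fingers close. It gives the time, the measured TCP pose, the force, the opening and the grip force at its end, in the units of the state.
- ctrl.get_obs(): the state, without advancing time (a new reading comes with each control period).
- ctrl.get_image(name): name is "scene" or "top" or "wrist"; returns (picture, depth): 384x512x3 uint8, red, green, blue; 384x512 float32, m along the optical axis (not along the pixel's ray), 0 where there is no reading.
- ctrl.camera_info(name): a dict with "camera_matrix" (3x3 intrinsics, pixels), "k1" (the pictures are not rectified: a ray, as slopes to the right and down, at radius r is drawn at 1 + k1 r^2 times it, then the intrinsics apply), "rvec" (rotation vector, rad) and "tvec" (3), from world to camera coordinates, as OpenCV has them; the wrist camera has in their place "T_tool_cam" (4x4, takes a point from camera to tool coordinates, whose origin is the TCP and whose axes are the flange's). Camera axes: x right, y down, z forward; pixel columns grow to the right and rows downward; lengths in m; the calibration is good to about 2 mm. A picture is of the moment at which its call begins: read the wrist's pose just before it. camera_info takes no time and is no camera call.
- ctrl.finish_job(): hands the job in; it is judged then, once.
The state is a dict: "t": time; "q": joint angles; "dq": joint speeds; "effort": joint torques, N m; "tool_pos": TCP position; "tool_rot": TCP orientation; "contact_force": force on the tool from outside, world axes, zero at the start; "wrist_torque": the same for the moment, N m; "opening": finger opening in m; "grip_force": force on a finger pad.
Only numpy, scipy, OpenCV 4.12 (cv2) and the standard library are available. Lean on these libraries where they do the work, as an engineer would, in place of code of your own. Each camera call takes 0.05 s, during which the arm holds its last target. There are 200 camera calls.

## Task

Get the plywood strip ready for sawing: with the fingertips push it flat against the fence of the saw block and slide it out over the block's right-hand end until the pencil line lies right at that end, the crossed waste piece hanging over. Then press the red handle of the toggle clamp fully down so that the rubber tip holds the strip there. Only push and press: do not lift the strip off the block, and leave the saw, the pencil and the sanding block where they are.

Things in the scene. Friction and masses are not known exactly. Their poses are not given: they have to be found in the camera images.
- saw_block: Fixed wooden saw block: brown base 18 mm thick, pale fence 12 mm higher. Origin on the baseboard under the middle of the fence's front face. Axes at yaw 0: x away from the robot, y to its left. In its frame (mm) the fence face is x = 0, the strip lies on the -x side; base x -75..52, y -100..100; fence x 0..52, full length. A toggle clamp stands on the fence at y = -50, open up to z = 130.
- saw_edge (a point): Point on the top edge of the block's right-hand end (the saw edge, block frame y = -100 mm), 18 mm above the baseboard and 22.5 mm in front of the fence: seen from above, the middle of the pencil line belongs here. Axes as the block's.
- strip_centre (a point): Centre of the loose plywood strip, 45 (x) by 160 (y) by 5 mm, 20 to 45 g, flat on the base. Its y runs along it to the unmarked left end, x across it to the fence. It starts askew by up to 0.1 rad, its centre 36 to 42 mm in front of the fence (22.5 when home), its line 20 to 50 mm short of the saw edge. Slides under a light push.
- cut_line (a point): Middle of the dark pencil line across the strip's top face, 40 mm from its right-hand end (strip frame: y = -40 mm from the strip's centre). The 40 mm right of it, marked with a cross, is the waste.
- clamp_handle (a joint): Handle of the toggle clamp: 0 open (raised 1.05 rad above level; starts at 0 to 0.12), 1.05 pressed fully down to its stop (level). Stiff hinge, stays where it is left; about 5 to 9 N at the sleeve moves it. It swings the clamp bar forward and down; at the end of the travel the sprung rubber tip presses on the strip at x = -39, y = -50 mm in the block's frame.
- handle_top (a point): Middle of the upper face of the handle's red sleeve (64 long, 17 wide, 12 mm thick), 60 mm out from the hinge. The hinge runs along the block's y through x = 38, y = -50, z = 52 mm (block frame). The handle points up and away from the fence (+x) and swings down that way; shut, this point is at x = 98, y = -50, z = 58 mm (block frame).
- razor_saw: Small razor saw lying flat, 105 mm wooden handle and 130 mm steel blade, 17 mm high. Origin near the joint of handle and blade. To be left alone.
- pencil: Green pencil, 117 mm long, 7 mm thick. Origin under its middle. To be left alone.
- sand_block: Cork sanding block, 41 x 69 x 26 mm. Origin under its middle. To be left alone.
There are look-alikes about, which are no part of the job. Of the things that look like the part that bears strip_centre, the larger one is meant.

How it is judged:
On the way:
1. with the clamp still open, the strip lies flat against the fence with its pencil line at the saw edge (value of joint clamp_handle below 0.5 rad and x of strip_centre in the frame of saw_block above -0.0255 m and angle between the y axis of strip_centre and the y axis of saw_block, either way round below 0.035 rad and y of cut_line in the frame of saw_edge between -0.004 and 0.004 m), for 0.2 s.
At the end, for the whole second after the job is handed in: The clamp handle is fully down (joint above 1.0 rad) and its rubber tip presses on the strip with more than 0.5 N; the strip lies flat on the base, against the fence within 3 mm and square to it within 0.035 rad, and its pencil line is within 4 mm of the saw edge (value of joint clamp_handle above 1 rad and contact force between clamp_tip and strip above 0.5 N and x of strip_centre in the frame of saw_block above -0.0255 m and z of strip_centre in the frame of saw_block below 0.025 m and angle between the y axis of strip_centre and the y axis of saw_block, either way round below 0.035 rad and y of cut_line in the frame of saw_edge between -0.004 and 0.004 m); the robot touches nothing.
It fails at once if the strip is lifted off the block (z of strip_centre in the frame of saw_block above 0.032 m).
It fails at once if the saw, pencil or sanding block is disturbed (distance of any of razor_saw, pencil, sand_block from where it was at the start of the episode above 0.015 m).
It also fails if it takes over 53 s, if anything falls off the work surface, if the arm or the gripper's body presses on something with over 40 N, if the wrist force passes 120 N, or if a joint passes its speed limit or range.

## Working session

There is one attempt and no reset: what is moved stays moved. The work goes in short steps, Python scripts to look and compute and a tool call to move; the robot and the scene stay as the last step left them, time stands still between calls to the robot, and variables do not carry over. Pictures are saved under pics/ and viewed, at most 10 in all, crops included, and the job is handed in when it is done.

Besides the shell and the picture viewer there is one more tool, called after "Request:" in YAML: its name, and indented under it one key for each argument. jog_arm: Moves the arm, as the interface text tells. Shifts and turns lie within -1 to 1; 1 stands for 0.02 m of shift or 45 degrees of turn. Its arguments: {"type":"object","properties":{"plan":{"type":"array"},"grip_force":{"type":"number"}},"required":["plan"]}

```bash
mkdir -p pics; ls; cat > h.py <<'E'
import numpy as np,cv2
from station import ctrl
def save(n,f):
    im,d=ctrl.get_image(n); cv2.imwrite(f,im[:,:,::-1]); np.save(f+'.npy',d); return im,d
def ray(n,u,v,tool=None):
    c=ctrl.camera_info(n);K=np.array(c['camera_matrix'],float)
    p=cv2.undistortPoints(np.array([[[u,v]]],float),K,np.array([c['k1'],0,0,0,0.]))[0,0]
    # exact iteration for k1
    d=np.array([(u-K[0,2])/K[0,0],(v-K[1,2])/K[1,1]]);x=d.copy()
    for _ in range(30): x=d/(1+c['k1']*(x@x))
    r=np.array([x[0],x[1],1.])
    if n=='wrist':
        o=tool; T=np.eye(4);T[:3,:3]=cv2.Rodrigues(np.array(o['tool_rot'],float))[0];T[:3,3]=o['tool_pos'];T=T@np.array(c['T_tool_cam'])
        return T[:3,3],T[:3,:3]@r
    R=cv2.Rodrigues(np.array(c['rvec'],float))[0];t=np.array(c['tvec'],float).ravel()
    return -R.T@t,R.T@r
def onz(n,u,v,z,tool=None):
    o,r=ray(n,u,v,tool); return o+r*(z-o[2])/r[2]
def proj(n,P):
    c=ctrl.camera_info(n);K=np.array(c['camera_matrix'],float)
    return cv2.projectPoints(np.array(P,float).reshape(-1,1,3),np.array(c['rvec'],float),np.array(c['tvec'],float),K,np.array([c['k1'],0,0,0,0.]))[0].reshape(-1,2)
E
python3 - <<'E'
from h import *
for n in('top','scene'):
    save(n,f'pics/{n}0.png')
o=ctrl.get_obs();print(o)
for n in('top','scene','wrist'):print(n,ctrl.camera_info(n))
E
```

```text
pics
{'t': 0.1, 'q': array([-1.37601192e+00,  5.33020494e-02,  1.61417750e+00,  2.29777760e-05,
        1.47600298e+00, -1.18989389e-01]), 'dq': array([ 0.00179117, -0.00158038, -0.00491398,  0.00150044,  0.00073155,
       -0.00050542]), 'effort': array([ 2.16581925e-04, -3.94904280e+01, -3.71365857e+01, -1.59994679e-04,
        3.92736692e-03, -4.77913282e-07]), 'tool_pos': array([ 0.1928077 , -0.59391487,  0.23016658]), 'tool_rot': array([-3.10114346e+00, -4.90556700e-01,  7.65274934e-05]), 'contact_force': array([-0.30893501,  0.97910793, -0.19620168]), 'wrist_torque': array([-0.02309396,  0.0137568 , -0.01247765]), 'grip_force': 0.0, 'opening': 0.08534305777055316}
top {'camera_matrix': array([[415.89805982,   0.        , 263.42997761],
       [  0.        , 415.89805982, 193.43500474],
       [  0.        ,   0.        ,   1.        ]]), 'k1': -0.07887689302711197, 'rvec': array([ 2.18575289, -2.20741535,  0.01976408]), 'tvec': array([-0.28911736,  0.4069647 ,  1.06966884])}
scene {'camera_matrix': array([[475.75836961,   0.        , 262.69239693],
       [  0.        , 475.75836961, 188.68226051],
       [  0.        ,   0.        ,   1.        ]]), 'k1': 0.030321626016528068, 'rvec': array([ 2.08836089, -0.99550007,  0.49060214]), 'tvec': array([-0.48851792,  0.15435911,  1.02281681])}
wrist {'camera_matrix': array([[281.78285595,   0.        , 252.99239199],
       [  0.        , 281.78285595, 191.75100232],
       [  0.        ,   0.        ,   1.        ]]), 'k1': -0.0618494977555041, 'T_tool_cam': array([[-3.35088546e-04, -9.50696386e-01, -3.10122992e-01,
         7.98715463e-02],
       [ 9.99999938e-01, -3.51292092e-04, -3.59987453e-06,
        -1.20307055e-03],
       [-1.05521367e-04, -3.10122974e-01,  9.50696445e-01,
        -1.42938852e-01],
       [ 0.00000000e+00,  0.00000000e+00,  0.00000000e+00,
         1.00000000e+00]])}
```

View pics/top0.png

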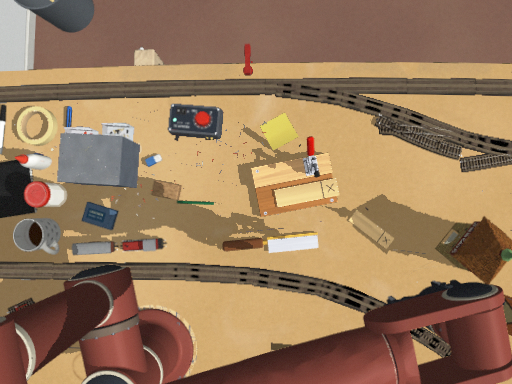

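View pics/scene0.png

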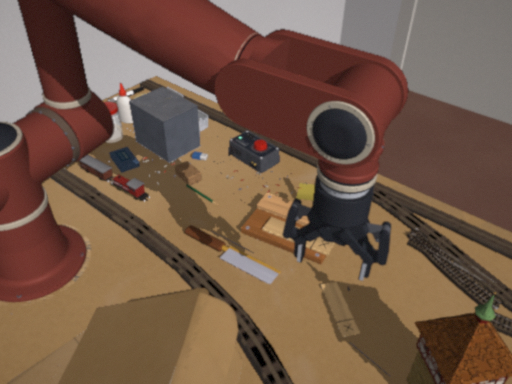

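The top view shows the block at about px (252–340, 152–215), the strip on it with its cross near (331,188), the clamp with its red handle at (311,148), the saw at (270,243), and a look-alike strip at (371,228). Next I'll take an enlarged crop.

```bash
python3 - <<'E'
from h import *
im=cv2.imread('pics/top0.png')
cv2.imwrite('pics/top_c.png',cv2.resize(im[130:225,240:350],None,fx=7,fy=6.3,interpolation=cv2.INTER_CUBIC)[:, :])
E
```

```text
(no output)
```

View pics/top_c.png

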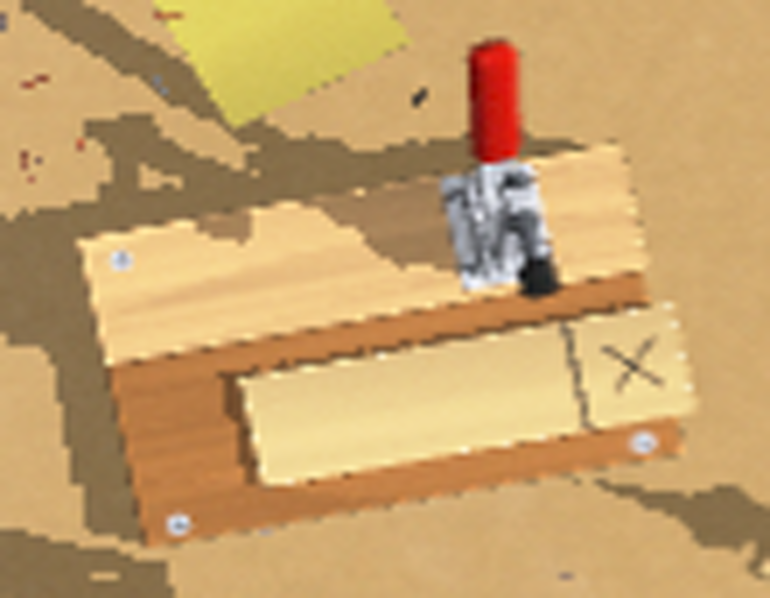

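The crop shows the fence's top corners at (80,242), (620,145), (650,275) and (110,365). The base's front corners are at (150,545) and (683,455). The pencil line runs from (566,325) to (588,428).

```bash
python3 - <<'E'
from h import *
def P(cx,cy,z): return onz('top',240+(cx+.5)/7-.5,130+(cy+.5)/6.3-.5,z)
for nm,cx,cy,z in [('FBL',80,242,.03),('FBR',620,145,.03),('FFR',648,275,.03),('FFL',112,363,.03),('BFL',150,545,.018),('BFR',683,455,.018),('Sbl',240,380,.023),('Sfl',265,487,.023),('Sbr',673,303,.023),('Sfr',695,412,.023),('L1',566,325,.023),('L2',588,428,.023),('hTop',495,45,.1),('hbot',497,160,.08)]:
    print(nm,P(cx,cy,z).round(4))
E
```

```text
FBL [ 0.4679 -0.2627  0.03  ]
FBR [ 0.505  -0.4583  0.03  ]
FFR [ 0.4525 -0.4675  0.03  ]
FFL [ 0.4192 -0.2738  0.03  ]
BFL [ 0.346  -0.2866  0.018 ]
BFR [ 0.3804 -0.481   0.018 ]
Sbl [ 0.4122 -0.32    0.023 ]
Sfl [ 0.369  -0.3286  0.023 ]
Sbr [ 0.4417 -0.4775  0.023 ]
Sfr [ 0.3976 -0.4848  0.023 ]
L1 [ 0.4332 -0.4385  0.023 ]
L2 [ 0.3916 -0.4458  0.023 ]
hTop [ 0.534  -0.4068  0.1   ]
hbot [ 0.4931 -0.4087  0.08  ]
```

```bash
python3 - <<'E'
from h import *
d=np.load('pics/top0.png.npy')
c=ctrl.camera_info('top');R=cv2.Rodrigues(c['rvec'])[0];t=c['tvec']
o=np.array([.4359,-.3707,0]);ps=.177;X=np.array([np.cos(ps),np.sin(ps),0]);Y=np.array([-np.sin(ps),np.cos(ps),0])
L=[]
for v in range(125,270):
  for u in range(200,400):
    if d[v,u]>0:
        C,r=ray('top',u,v); p=C+r*d[v,u]; q=p-o; L.append((q@X,q@Y,p[2],*p[:2]))
L=np.array(L)*1000
m=(L[:,2]>36)&(abs(L[:,0])<130)&(abs(L[:,1])<110)
for r in L[m][np.argsort(L[m][:,0])]: print(r[:3].round(0).astype(int),end=' ')
print()
s=(L[:,0]<-80)&(L[:,2]>6)&(L[:,2]<60)&(L[:,0]>-200)
print('front stuff max local x',[L[s&(abs(L[:,1]-y)<10)][:,0].max(initial=-999).round() for y in(-100,-60,-20,20,60,100)])
b=(L[:,0]>-70)&(L[:,0]<-60)&(abs(L[:,1])<80); print('base z',np.median(L[b][:,2]))
b=(L[:,0]>10)&(L[:,0]<45)&(L[:,1]>0)&(L[:,1]<90); print('fence z',np.median(L[b][:,2]))
E
```

```text
Traceback (most recent call last):
  File "h.py", line 6, in ray
    c=ctrl.camera_info(n);K=np.array(c['camera_matrix'],float)
ValueError: time passes only in moves, steps and waits
```

```bash
sed -i 's/^def save/from functools import lru_cache\n@lru_cache\ndef ci(n): return ctrl.camera_info(n)\ndef save/; s/c=ctrl.camera_info(n)/c=ci(n)/' h.py; cat > m.py <<'E'
from h import *
d=np.load('pics/top0.png.npy')
o=np.array([.4359,-.3707,0]);ps=.177;X=np.array([np.cos(ps),np.sin(ps),0]);Y=np.array([-np.sin(ps),np.cos(ps),0])
L=[]
for v in range(125,270):
  for u in range(200,400):
    if d[v,u]>0:
        C,r=ray('top',u,v); p=C+r*d[v,u]; q=p-o; L.append((q@X,q@Y,p[2],*p[:2]))
L=np.array(L)*1000
m=(L[:,2]>36)&(abs(L[:,0])<130)&(abs(L[:,1])<110)
for r in L[m][np.argsort(L[m][:,0])][::3]: print(*r[:3].round(0).astype(int),end=' | ')
print()
s=(L[:,0]<-80)&(L[:,2]>6)&(L[:,2]<60)&(L[:,0]>-200)
print('front',[L[s&(abs(L[:,1]-y)<10)][:,0].max(initial=-999).round() for y in(-100,-60,-20,20,60,100)])
b=(L[:,0]>-70)&(L[:,0]<-60)&(abs(L[:,1])<80); print('base z',np.median(L[b][:,2]))
b=(L[:,0]>10)&(L[:,0]<45)&(L[:,1]>0)&(L[:,1]<90); print('fence z',np.median(L[b][:,2]))
E
python3 m.py
```

```text
-6 -54 109 | -5 -46 116 | -3 -51 119 | -2 -44 115 | -1 -52 117 | 0 -45 117 | 1 -52 119 | 3 -45 117 | 3 -52 119 | 5 -45 118 | 6 -40 58 | 7 -38 51 | 8 -45 57 | 9 -38 58 | 10 -47 114 | 11 -41 59 | 11 -51 60 | 12 -48 60 | 12 -46 61 | 13 -44 58 | 14 -41 56 | 14 -45 69 | 14 -37 57 | 15 -43 63 | 16 -48 74 | 16 -45 76 | 17 -48 112 | 17 -47 109 | 18 -39 60 | 19 -43 73 | 19 -38 55 | 20 -45 104 | 21 -52 108 | 22 -44 95 | 22 -45 110 | 23 -53 108 | 24 -48 111 | 25 -44 105 | 26 -38 39 | 27 -46 112 | 27 -44 110 | 28 -38 39 | 29 -39 58 | 30 -51 114 | 31 -46 114 | 32 -38 52 | 33 -51 113 | 33 -47 116 | 34 -45 113 | 35 -45 59 | 35 -43 59 | 36 -38 59 | 37 -48 58 | 38 -43 58 | 39 -51 103 | 40 -36 56 | 41 -41 59 | 42 -47 103 | 42 -47 61 | 42 -44 62 | 44 -49 61 | 45 -34 38 | 46 -49 68 | 46 -47 66 | 47 -54 69 | 48 -47 71 | 49 -51 78 | 50 -43 83 | 51 -48 84 | 52 -44 84 | 53 -51 85 | 54 -44 85 | 55 -54 86 | 56 -46 90 | 57 -42 86 | 58 -49 89 | 59 -42 94 | 59 -49 95 | 60 -44 97 | 61 -42 94 | 62 -40 89 | 63 -51 103 | 64 -47 102 | 64 -42 104 | 65 -49 104 | 66 -44 108 | 67 -51 108 | 67 -40 102 | 69 -43 106 | 69 -52 107 | 70 -42 113 | 71 -49 113 | 72 -45 114 | 72 -52 118 | 73 -42 123 | 74 -54 119 | 75 -50 119 | 76 -43 120 | 77 -52 120 | 78 -45 122 | 78 -47 131 | 79 -50 126 | 80 -43 125 | 81 -47 129 | 82 -55 130 | 83 -50 129 | 84 -46 128 | 85 -56 125 | 86 -49 126 | 87 -54 124 | 89 -50 122 | 
front [np.float64(-187.0), np.float64(-999.0), np.float64(-139.0), np.float64(-135.0), np.float64(-131.0), np.float64(-129.0)]
base z 18.088923551729863
fence z 30.229910534914303
```

Request:
jog_arm:
  plan:
    - [0,0,0,0,0,0.175,-1]
    - [1,-0.7,0.4,0,0,0,-1]
    - [1,-0.7,0.4,0,0,0,-1]
    - [1,-0.7,0.4,0,0,0,-1]
    - [1,-0.7,0.4,0,0,0,-1]
    - [1,-0.7,0.4,0,0,0,-1]
    - [1,-0.7,0.4,0,0,0,-1]
    - [1,-0.7,0.4,0,0,0,-1]

```text
t: 0.9
tool_pos: [0.314, -0.4723, 0.1744]
tool_rot: [-3.129, -0.276, 0.0]
contact_force: [-0.2, 0.3, -0.9]
opening: 0.0
grip_force: 0.0
```

Request:
jog_arm:
  plan:
    - [1,-0.7,0.4,0,0,0,-1]
    - [1,-0.7,0.4,0,0,0,-1]
    - [0.4,-0.3,0.4,0,0,0,-1]
    - [0,0,0,0,0,0,-1]
    - [0,0,0,0,0,0,-1]

```text
t: 1.4
tool_pos: [0.3544, -0.4318, 0.1511]
tool_rot: [-3.129, -0.277, 0.001]
contact_force: [0.3, -1.0, 0.9]
opening: -0.0
grip_force: 0.0
```

```bash
python3 - <<'E'
from h import *
import pickle
o=ctrl.get_obs();print(o['t'],o['tool_pos'],o['tool_rot'],o['opening'],o['contact_force']);pickle.dump(o,open('o1.pkl','wb'))
im,d=save('wrist','pics/w1.png')
E
```

```text
1.4 [ 0.35441979 -0.43181083  0.15106301] [-3.12926527e+00 -2.76757371e-01  1.03065753e-03] -4.181925717128564e-05 [ 0.28790974 -0.99283408  0.90191924]
```

View pics/w1.png

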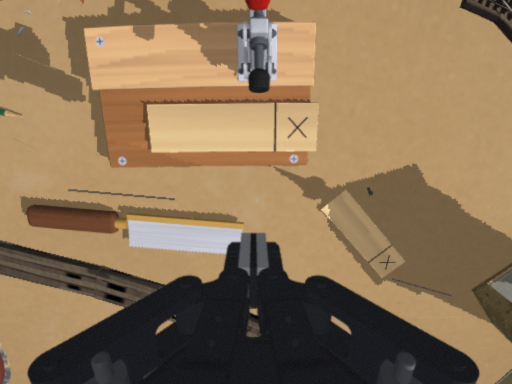

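The wrist view shows the strip from (148,103) to (318,151), with its line at column 276. The base's right edge is at column ~308, and the front edge of the fence top runs from (93,90) to (316,88). The fingers are at (255,240).

```bash
cat > loc.py <<'E'
from h import *
O=np.array([.4359,-.3707,0]);ps=.177
X=np.array([np.cos(ps),np.sin(ps),0]);Y=np.array([-np.sin(ps),np.cos(ps),0])
def loc(p): q=np.array(p)-O; return (np.array([q@X,q@Y,q[2]])*1000).round(1)
E
python3 - <<'E'
from loc import *
import pickle
o=pickle.load(open('o1.pkl','rb'))
print('tcp',loc(o['tool_pos']), 'yaw',2*np.arctan2(-.276757,-3.12926))
for nm,u,v,z in [('FFL',93,89.5,.03),('FFR',316,88,.03),('FBL',85,28,.03),('FBR',315,23,.03),('BFL',111,167,.018),('BFR',307.5,165,.018),('BRmid',309,98,.018),('Sbl',148,104,.023),('Sfl',151,152,.023),('Sbr',318.5,103,.023),('Sfr',317,151,.023),('L1',276,104,.023),('L2',276,151,.023),('fingL',241,234,.15)]:
    print(nm,loc(onz('wrist',u,v,z,o)))
E
```

```text
tcp [-91.  -45.8 151.1] yaw -6.106760991889794
FFL [  0.  100.2  30. ]
FFR [  -0.5 -100.6   30. ]
FBL [ 51.2 100.2  30. ]
FBR [ 52.1 -97.   30. ]
BFL [-74.7 100.   18. ]
BFR [-73.2 -99.2  18. ]
BRmid [ -9.  -97.1  18. ]
Sbl [-13.7  53.1  23. ]
Sfl [-58.8  55.   23. ]
Sbr [ -13.4 -105.2   23. ]
Sfr [ -58.2 -106.7   23. ]
L1 [-14.5 -65.9  23. ]
L2 [-58.3 -66.8  23. ]
fingL [-83.4 -37.8 150. ]
```

Request:
jog_arm:
  plan:
    - [0.3,-1,1,0,0,0,-1]
    - [0,0,1,0,0,0,-1]
    - [0,0,1,0,0,0,-1]
    - [0,0,1,0,0,0,-1]
    - [0,0,1,0,0,0,-1]
    - [0,0,1,0,0,0,-1]
    - [0,0,0.5,0,0,0,-1]
    - [0,0,0,0,0,0,-1]

```text
t: 2.25
tool_pos: [0.3562, -0.4106, 0.0201]
tool_rot: [-3.127, -0.275, 0.002]
contact_force: [-1.0, -0.4, 1.1]
opening: -0.0003
grip_force: 0.0
```

Request:
jog_arm:
  plan:
    - [0.3,0,0,0,0,0,-1]
    - [0.3,0,0,0,0,0,-1]
    - [0.2,0,0,0,0,0,-1]
    - [0.2,0,0,0,0,0,-1]
    - [0.2,0,0,0,0,0,-1]
    - [0,0,0,0,0,0,-1]

```text
t: 2.85
tool_pos: [0.3817, -0.4071, 0.0223]
tool_rot: [3.128, 0.277, 0.001]
contact_force: [-1.6, -1.1, 4.2]
opening: -0.0003
grip_force: 2.0
```

```bash
python3 - <<'E'
from loc import *
import pickle
o=ctrl.get_obs();print(loc(o['tool_pos']),o['tool_rot'],o['contact_force']);pickle.dump(o,open('o2.pkl','wb'))
im,d=save('wrist','pics/w2.png')
cv2.imwrite('pics/w2c.png',cv2.resize(im[:,:,::-1][:260],None,fx=1.5,fy=1.5))
E
```

```text
[-59.7 -26.3  22.3] [3.12779276e+00 2.77453705e-01 1.19201657e-03] [-1.5974345  -1.1389202   4.17946019]
```

View pics/w2c.png

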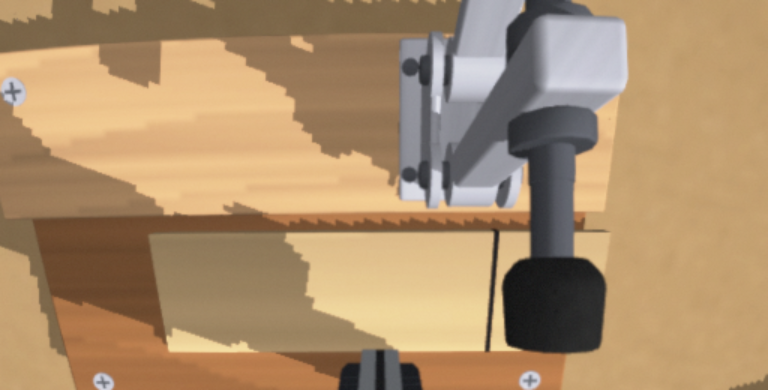

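The crop shows the fingertip at the strip's front edge around (380,350). The strip's back edge is at row ~233, the line is at column ~492, and the clamp tip is well above the block.

```bash
python3 - <<'E'
from loc import *
import pickle
o=pickle.load(open('o2.pkl','rb'))
for nm,u,v,z in [('FF',150,216,.03),('FFr',560,212,.03),('Sbl',149,234,.023),('Sfl',167,351,.023),('Sfm',300,351,.023),('Sbm',400,232,.023),('L1',495,230,.023),('L2',488,350,.023),('fing',380,350,.0223)]:
    print(nm,loc(onz('wrist',(u+.5)/1.5-.5,(v+.5)/1.5-.5,z,o)))
E
```

```text
FF [ 0.5 49.6 30. ]
FFr [  1.5 -83.2  30. ]
Sbl [-6.7 54.8 23. ]
Sfl [-51.5  55.5  23. ]
Sfm [-51.2   4.7  23. ]
Sbm [ -6.5 -32.   23. ]
L1 [ -5.7 -64.4  23. ]
L2 [-50.9 -65.6  23. ]
fing [-51.1 -25.2  22.3]
```

Request:
jog_arm:
  plan:
    - [0,0,0.05,0,0,0,-1]
    - [0,0,0,0,0,0,-1]

```text
t: 3.1
tool_pos: [0.3817, -0.4073, 0.022]
tool_rot: [3.128, 0.276, 0.002]
contact_force: [-1.7, 2.0, 9.0]
opening: 0.0002
grip_force: 3.9
```

Request:
jog_arm:
  plan:
    - [0,0,-0.15,0,0,0,-1]
    - [-0.5,0,0,0,0,0,-1]
    - [-0.3,0,0,0,0,0,-1]
    - [0,0,0,0,0,0,-1]
    - [0,0,0,0,0,0,-1]

```text
t: 3.6
tool_pos: [0.3646, -0.4091, 0.0228]
tool_rot: [-3.129, -0.275, 0.0]
contact_force: [1.1, 1.2, -0.8]
opening: -0.0001
grip_force: 0.0
```

Request:
jog_arm:
  plan:
    - [0,0,0.1,0,0,0,-1]
    - [0,0,0,0,0,0,-1]
    - [0,0,0,0,0,0,-1]

```text
t: 3.9
tool_pos: [0.3652, -0.4092, 0.0211]
tool_rot: [-3.129, -0.277, 0.0]
contact_force: [-0.6, -0.0, 0.2]
opening: 0.0
grip_force: 0.0
```

Request:
jog_arm:
  plan:
    - [0,0,0.08,0,0,0,-1]
    - [0,0,0,0,0,0,-1]
    - [0,0,0,0,0,0,-1]

```text
t: 4.2
tool_pos: [0.3652, -0.4093, 0.0196]
tool_rot: [-3.129, -0.277, 0.0]
contact_force: [1.2, -1.2, 1.3]
opening: -0.0001
grip_force: 0.0
```

Request:
jog_arm:
  plan:
    - [0.3,0,0,0,0,0,-1]
    - [0.25,0,0,0,0,0,-1]
    - [0.15,0,0,0,0,0,-1]
    - [0.1,0,0,0,0,0,-1]
    - [0,0,0,0,0,0,-1]

```text
t: 4.7
tool_pos: [0.3812, -0.4065, 0.0198]
tool_rot: [3.129, 0.277, 0.0]
contact_force: [-0.3, 0.7, -0.4]
opening: 0.0002
grip_force: 0.0
```

Request:
jog_arm:
  plan:
    - [0.1,0,0,0,0,0,-1]
    - [0.1,0,0,0,0,0,-1]
    - [0.1,0,0,0,0,0,-1]
    - [0,0,0,0,0,0,-1]
    - [0,0,0,0,0,0,-1]

```text
t: 5.2
tool_pos: [0.3863, -0.4056, 0.0196]
tool_rot: [-3.129, -0.277, 0.002]
contact_force: [-3.1, -0.8, 0.6]
opening: -0.0002
grip_force: 1.7
```

```bash
cat > look.py <<'E'
from loc import *
import pickle,sys
n=sys.argv[1]
o=ctrl.get_obs();print(o['t'],loc(o['tool_pos']),o['contact_force'].round(1));pickle.dump(o,open(n+'.pkl','wb'))
im,d=save('wrist',f'pics/{n}.png')
# rectified local-frame view at z=.023: 2px/mm, x -80..40 up, y 110..-170 right
xs=np.arange(40,-80,-.4);ys=np.arange(115,-175,-.4)
c=ci('wrist');K=c['camera_matrix'];T=np.eye(4);T[:3,:3]=cv2.Rodrigues(o['tool_rot'])[0];T[:3,3]=o['tool_pos'];T=np.linalg.inv(T@c['T_tool_cam'])
gx,gy=np.meshgrid(xs,ys,indexing='ij')
P=O+gx[...,None]/1000*X+gy[...,None]/1000*Y+np.array([0,0,.023])
q=P@T[:3,:3].T+T[:3,3];s=q[...,:2]/q[...,2:];s=s*(1+c['k1']*(s**2).sum(-1,keepdims=True))
mp=(s*[K[0,0],K[1,1]]+[K[0,2],K[1,2]]).astype(np.float32)
cv2.imwrite(f'pics/{n}r.png',cv2.remap(im[:,:,::-1],mp,None,cv2.INTER_LINEAR))
E
python3 look.py w3
```

```text
5.2 [-55.  -25.6  19.6] [-3.1 -0.8  0.6]
```

View pics/w3r.png

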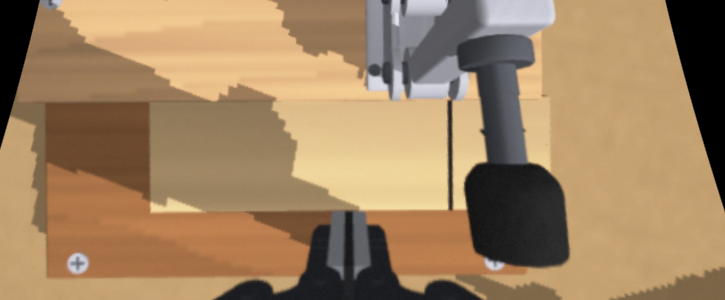

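The rectified view, at 2.5 px/mm, shows the strip's back edge on the fence face (row ~99) and its front edge at row 212. The line is at column 450 (y ≈ −65) and the left end at column 150 (y ≈ +55).

Request:
jog_arm:
  plan:
    - [-0.5,0,0,0,0,0,-1]
    - [0,0,-1,0,0,0,-1]
    - [0,-1,-1,0,0,0,-1]
    - [0.6,-1,0,0,0,0,-1]
    - [0.6,-1,0,0,0,0,-1]
    - [0.6,-1,0,0,0,0,-1]
    - [0.3,-1,0,0,0,0,-1]
    - [0,-0.4,1,0,0,0,-1]

```text
t: 6.05
tool_pos: [0.4014, -0.2938, 0.0422]
tool_rot: [3.125, 0.278, 0.008]
contact_force: [-0.2, -1.1, 0.6]
opening: -0.0
grip_force: 0.0
```

Request:
jog_arm:
  plan:
    - [0,0,0.9,0,0,0,-1]
    - [0,0,0,0,0,0,-1]
    - [0,0,0,0,0,0,-1]

```text
t: 6.35
tool_pos: [0.3992, -0.2935, 0.0217]
tool_rot: [-3.129, -0.276, -0.0]
contact_force: [-0.1, 0.4, 0.0]
opening: -0.0003
grip_force: 0.0
```

```bash
python3 -c "
from loc import *
o=ctrl.get_obs();print(o['t'],loc(o['tool_pos']),o['contact_force'].round(1))"
```

```text
6.35 [-22.6  82.4  21.7] [-0.1  0.4  0. ]
```

Request:
jog_arm:
  plan:
    - [0,0,0.1,0,0,0,-1]
    - [0,0.4,0,0,0,0,-1]
    - [0,0.3,0,0,0,0,-1]
    - [0,0.3,0,0,0,0,-1]
    - [0,0.3,0,0,0,0,-1]
    - [0,0.3,0,0,0,0,-1]
    - [0,0.2,0,0,0,0,-1]
    - [0,0,0,0,0,0,-1]

```text
t: 7.15
tool_pos: [0.4058, -0.3297, 0.0198]
tool_rot: [3.129, 0.276, 0.0]
contact_force: [0.7, 0.1, 0.3]
opening: -0.0
grip_force: 0.0
```

```bash
python3 look.py w4
```

```text
7.15 [-22.4  45.7  19.8] [0.7 0.1 0.3]
```

View pics/w4r.png

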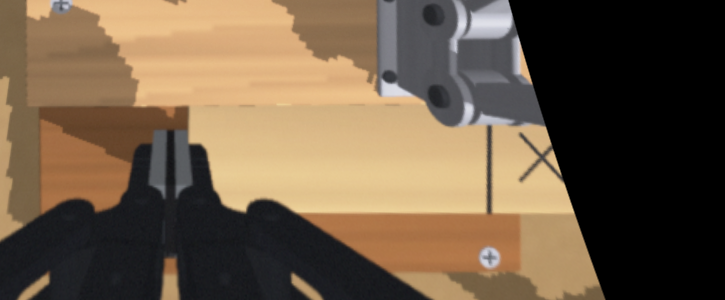

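The rectified view shows the line at column 489 (y ≈ −80.6) and the strip's left end at column 189 touching the finger. The strip is still against the fence, with about 18.5 mm left to go.

Request:
jog_arm:
  plan:
    - [0,0.2,0,0,0,0,-1]
    - [0,0.2,0,0,0,0,-1]
    - [0,0.2,0,0,0,0,-1]
    - [0,0.15,0,0,0,0,-1]
    - [0,0.1,0,0,0,0,-1]
    - [0,0,0,0,0,0,-1]

```text
t: 7.8
tool_pos: [0.4087, -0.3461, 0.0198]
tool_rot: [3.129, 0.276, 0.0]
contact_force: [-0.6, -0.7, 0.3]
opening: 0.0001
grip_force: 0.0
```

Request:
jog_arm:
  plan:
    - [0,-0.3,0,0,0,0,-1]
    - [0,-0.5,-1,0,0,0,-1]
    - [-0.8,0,-1,0,0,0,-1]
    - [-0.8,1,-1,0,0,0,-1]
    - [-0.8,1,-1,0,0,0,-1]
    - [-0.8,1,0,0,0,0,-1]
    - [0,1,0,0,0,0,-1]
    - [0,1,0,0,0,0,-1]

```text
t: 8.6
tool_pos: [0.36, -0.4401, 0.0999]
tool_rot: [3.129, 0.276, 0.0]
contact_force: [0.1, -0.3, -0.1]
opening: 0.0001
grip_force: 0.0
```

Request:
jog_arm:
  plan:
    - [0,1,0,0,0,0,-1]
    - [0,1,0,0,0,0,-1]
    - [0,0,0,0,0,0,-1]
    - [0,0,0,0,0,0,-1]

```text
t: 9.0
tool_pos: [0.3672, -0.4783, 0.0993]
tool_rot: [-3.128, -0.276, 0.0]
contact_force: [0.1, 0.2, -0.2]
opening: -0.0001
grip_force: 0.0
```

```bash
python3 look.py w5
```

```text
9.0 [-86.5 -93.8  99.3] [ 0.1  0.2 -0.2]
```

View pics/w5r.png

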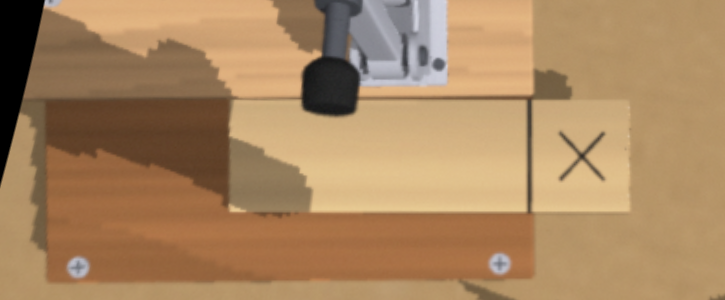

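The rectified view shows the line at column ~529.5 and the block's end at column 533, so it is about 1.4 mm short and within tolerance. The strip is flush and square to the fence. Now for the clamp handle.

Request:
jog_arm:
  plan:
    - [0,-0.3,-1,0,0,0,-1]
    - [0.7,-0.3,-1,0,0,0,-1]
    - [1,-0.3,-1,0,0,0,-1]
    - [1,-0.3,-0.2,0,0,0,-1]
    - [1,-0.3,0,0,0,0,-1]
    - [1,-0.3,0,0,0,0,-1]
    - [1,-0.3,0,0,0,0,-1]
    - [1,-0.14,0,0,0,0,-1]

```text
t: 9.85
tool_pos: [0.492, -0.4096, 0.1636]
tool_rot: [-3.129, -0.278, 0.001]
contact_force: [0.7, -0.6, -0.6]
opening: -0.0001
grip_force: 0.0
```

Request:
jog_arm:
  plan:
    - [1,0,0,0,0,0,-1]
    - [0,0,0,0,0,0,-1]
    - [0,0,0,0,0,0,-1]

```text
t: 10.15
tool_pos: [0.5111, -0.4073, 0.1635]
tool_rot: [-3.129, -0.278, 0.001]
contact_force: [1.1, 0.1, -0.6]
opening: -0.0002
grip_force: 0.0
```

```bash
python3 -c "
from loc import *
o=ctrl.get_obs();print(o['t'],loc(o['tool_pos']),o['contact_force'].round(1))
im,d=save('wrist','pics/w6.png')
h=cv2.cvtColor(im,cv2.COLOR_RGB2HSV);m=((h[...,0]<8)|(h[...,0]>172))&(h[...,1]>170)&(h[...,2]>80)
v,u=np.nonzero(m)
P=[]
for a,b in zip(u,v):
  if d[b,a]>0:
    C,r=ray('wrist',a,b,o);P.append(loc(C+r*d[b,a]))
P=np.array(P);print(len(P));
if len(P):
  P=P[(P[:,2]>60)&(abs(P[:,1]+50)<30)]
  for x in range(40,100,6):
    q=P[abs(P[:,0]-x)<3]
    if len(q):print(x,len(q),q[:,1].min(),q[:,1].max(),q[:,2].max())
"
```

```text
10.15 [ 67.6 -49.3 163.5] [ 1.1  0.1 -0.6]
510
52 12 -55.0 -42.1 86.9
58 34 -54.7 -41.5 98.8
64 42 -55.4 -41.1 108.6
70 43 -55.0 -40.8 118.2
76 68 -54.6 -40.5 127.4
82 177 -55.0 -39.8 129.4
88 120 -54.3 -40.5 128.2
```

Request:
jog_arm:
  plan:
    - [-0.3,-0.08,1,0,0,0,-1]
    - [0,0,1,0,0,0,-1]
    - [0,0,0.1,0,0,0,-1]
    - [0,0,0,0,0,0,-1]
    - [0.3,0,0.3,0,0,0,-1]
    - [0.3,0,0.25,0,0,0,-1]
    - [0.25,0,0.2,0,0,0,-1]
    - [0,0,0,0,0,0,-1]

```text
t: 11.0
tool_pos: [0.523, -0.4049, 0.1077]
tool_rot: [3.127, 0.278, 0.003]
contact_force: [0.2, 0.4, 0.6]
opening: 0.0002
grip_force: 0.0
```

Request:
jog_arm:
  plan:
    - [0.2,0,0.25,0,0,0,-1]
    - [0.2,0,0.25,0,0,0,-1]
    - [0.2,0,0.25,0,0,0,-1]

```text
t: 11.3
tool_pos: [0.5347, -0.4028, 0.0929]
tool_rot: [3.128, 0.276, 0.003]
contact_force: [0.0, 0.3, 4.9]
opening: 0.0001
grip_force: 2.1
```

Force of about 5 N: the handle is moving under the finger. I'll keep going.

Request:
jog_arm:
  plan:
    - [0.2,0,0.4,0,0,0,-1]
    - [0.15,0,0.4,0,0,0,-1]
    - [0.15,0,0.4,0,0,0,-1]
    - [0.1,0,0.3,0,0,0,-1]
    - [0,0,0,0,0,0,-1]

```text
t: 11.8
tool_pos: [0.5453, -0.4001, 0.0607]
tool_rot: [-3.129, -0.277, 0.001]
contact_force: [-0.6, -0.5, -0.3]
opening: 0.0002
grip_force: 0.1
```

Request:
jog_arm:
  plan:
    - [0,0,0.15,0,0,0,-1]
    - [0,0,0.1,0,0,0,-1]
    - [0,0,0,0,0,0,-1]

```text
t: 12.1
tool_pos: [0.5455, -0.4001, 0.0579]
tool_rot: [-3.129, -0.276, -0.001]
contact_force: [-0.4, 2.7, 8.0]
opening: -0.0003
grip_force: 3.8
```

```bash
python3 look.py w7; python3 - <<'E'
from loc import *
im,d=save('scene','pics/s7.png')
cv2.imwrite('pics/s7c.png',cv2.resize(im[:,:,::-1][150:290,210:390],None,fx=4,fy=4,interpolation=cv2.INTER_CUBIC))
E
```

```text
12.1 [102.8 -48.2  57.9] [-0.4  2.7  8. ]
```

View pics/s7c.png

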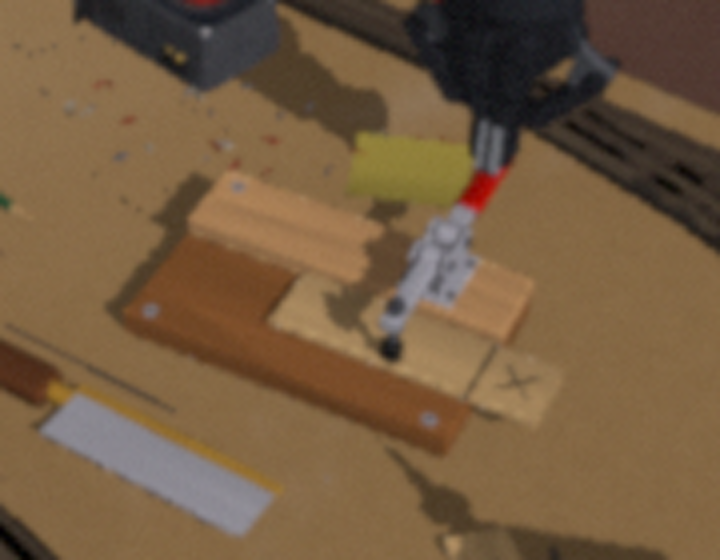

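The scene crop shows the clamp bar down on the strip at (390,350), the handle level under the fingers, and the line at the block's end (480,370). I'll press firmly to the stop.

Request:
jog_arm:
  plan:
    - [0,0,0.1,0,0,0,-1]
    - [0,0,0.1,0,0,0,-1]
    - [0,0,0,0,0,0,-1]

```text
t: 12.5
tool_pos: [0.5457, -0.4004, 0.0576]
tool_rot: [-3.129, -0.277, 0.001]
contact_force: [-7.4, 7.7, 22.7]
opening: -0.0
grip_force: 11.3
```

Request:
jog_arm:
  plan:
    - [0,0,-0.5,0,0,0,-1]
    - [0,0,-1,0,0,0,-1]
    - [0,0,-1,0,0,0,-1]
    - [-0.5,0,-1,0,0,0,-1]
    - [-1,0.3,-1,0,0,0,-1]
    - [-1,0.5,0,0,0,0,-1]
    - [-1,0.5,0,0,0,0,-1]
    - [-1,0.5,0,0,0,0,-1]

```text
t: 13.3
tool_pos: [0.4615, -0.4512, 0.1417]
tool_rot: [-3.128, -0.277, 0.002]
contact_force: [1.1, -0.1, 0.3]
opening: -0.0004
grip_force: 0.0
```

Request:
jog_arm:
  plan:
    - [-1,0.5,0,0,0,0,-1]
    - [-1,0.5,0,0,0,0,-1]
    - [-1,0,0,0,0,0,-1]
    - [-1,0,0,0,0,0,-1]
    - [-0.5,0,0,0,0,0,-1]
    - [0,0,0,0,0,0,-1]
    - [0,0,0,0,0,0,-1]

```text
t: 14.0
tool_pos: [0.3781, -0.4867, 0.1428]
tool_rot: [3.129, 0.277, 0.001]
contact_force: [0.9, -0.0, 0.5]
opening: 0.0002
grip_force: 0.0
```

```bash
python3 look.py w8; python3 - <<'E'
from loc import *
im,d=save('top','pics/t8.png')
h=cv2.cvtColor(im,cv2.COLOR_RGB2HSV);m=((h[...,0]<8)|(h[...,0]>172))&(h[...,1]>150)&(h[...,2]>80)
v,u=np.nonzero(m);P=np.array([loc((lambda C,r:C+r*d[b,a])(*ray('top',a,b))) for a,b in zip(u,v)if 280<a<340 and 120<b<175])
print(len(P));P=P[np.argsort(P[:,0])];print(P[::8])
E
```

```text
14.0 [ -77.3 -104.   142.8] [ 0.9 -0.   0.5]
158
[[ -56.4   71.9 1078. ]
 [  67.5  -46.6   59.2]
 [  71.   -54.8   59.2]
 [  73.6  -55.5   57.3]
 [  76.5  -50.7   60.9]
 [  79.4  -48.7   61.1]
 [  83.5  -45.    55.7]
 [  86.1  -42.8   57.8]
 [  89.2  -53.6   57. ]
 [  92.2  -54.5   53.5]
 [  95.3  -47.1   58. ]
 [  98.5  -45.3   56.5]
 [ 101.2  -46.    54.4]
 [ 104.4  -54.    56.7]
 [ 107.4  -49.4   58.8]
 [ 110.6  -47.6   57.2]
 [ 113.6  -45.7   56.7]
 [ 116.9  -41.4   56.7]
 [ 119.7  -51.8   58.6]
 [ 123.5  -45.    58.8]]
```

View pics/w8r.png

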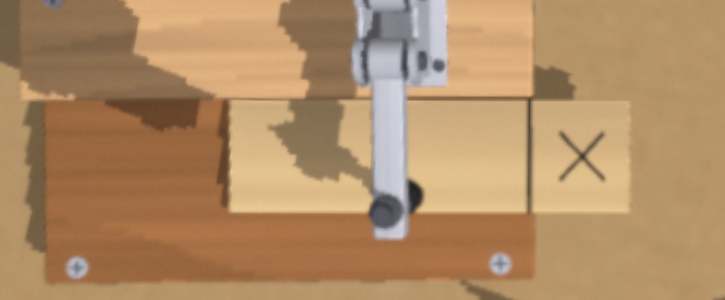

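The handle is level, with its sleeve at z ≈ 58 mm along its whole length. The rubber tip is on the strip near (400,200). The line at column 530 is about 1.5 mm from the block's end at column 533, and the strip is flush and square. Handing in.

```bash
python3 -c "
from station import ctrl
print(ctrl.finish_job())"
```

```text
the job is handed in; nothing more can be done
None
```

I handed the job in at about 14 s. The last images show the strip flush and square against the fence, its pencil line about 1.5 mm from the saw edge (tolerance 4 mm), and the clamp handle fully down with its rubber tip on the strip; the hand-in returned no verdict.

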